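Load a slide tray on the orbital shaker and set its guarded speed knob

ROBOT

A 6-joint arm with a two-finger parallel gripper is mounted at the origin on a cart in front of the work surface, level with it; the furniture and walls round the work are solid. World frame = base frame: x ahead of the robot, y to its left, z up, the work surface at z = 0. Lengths are in mm, angles in rad, forces in N, time in s.
With the tool pointing down it reaches from about 275 to 750 mm from the base axis. Payload 10.2 kg.
Tool frame: the origin (TCP) lies at the very end of the fingers, on their centre line; the grasp point (between the pads) lies 19 mm behind it; z points along the fingers, y is the direction in which the jaws open and shut (so a half turn about z gives the same grasp; the last joint's range is limited). The gripper opens to 85 mm and grips with 20 to 120 N. Pads are 22 mm wide; open, the fingers measure 114 mm over their backs; the gripper's body (76 mm by 85 mm) begins 54 mm behind the grasp point. The pads swing forward as they close: fully open they stand 13 mm farther back than shut.
Start: joints at [-1.395, 0.313, 1.498, -0, 1.331, -0.223], TCP at [203.852, -483.813, 231.294] pointing down, gripper open.
Joint ranges: [-2.94, 2.94], [-0.97, 2.17], [0.19, 2.56], [-1.23, 4.37], [0.02, 3.11], [-2.88, 2.88]. Speed limits (rad/s): [2.39, 2.39, 3.01, 3.14, 3.14, 3.14].

INTERFACE

Orientations are given as a unit quaternion [w, x, y, z].
In Python, from rig import readout, cams, finish_job gives the robot as it stands. The module is installed in compiled form; this text tells all that it offers.
- The arm moves only by the tool carry_out, never from a script. Its argument "steps" is one flat list of numbers, 7 for each row, row after row: the shift along the tool's x, y, z in cm, then the turn, a rotation vector about the tool's x, y, z in units of 5 degrees (1.0 is 5 degrees), then the opening, from -1 (shut) to 1 (fully open), so that 0 is half open. In form: [x, y, z, ax, ay, az, hand, x, y, z, ax, ay, az, hand, ...]. A call has 1 to 20 rows; each row shifts and turns the commanded pose from where the row before left it, along the tool's axes as they then stand; what a row does not reach is not made up. A row lasts 1/12 s, in which the tool goes at most 41.7 mm and 7.16 degrees, less where a joint would pass 70% of its speed; a pose out of reach is approached as far as the arm can. A call with a gripper value outside its range is refused whole. The fingers move at their own pace and stop on an object; "grip_force" is the grip in N (left out, the last holds). Time passes only in rows, so rows that do not move let the fingers close. It gives the time, the measured TCP pose, the force and the opening at its end, in the units of the state.
- readout.sense(): the state, without advancing time (a new reading comes with each control period).
- cams.capture(name): name is "scene" or "top" or "wrist"; returns the picture (400x640x3 uint8, red, green, blue); there is no depth.
- cams.calibration(name): a dict with "fx", "fy", "cx", "cy" (pixels), "k1" (the pictures are not rectified: a ray, as slopes to the right and down, at radius r is drawn at 1 + k1 r^2 times it, then the intrinsics apply), "R" (3x3) and "t" (3): a world point X has camera coordinates R X + t; the wrist camera has in their place "T_tool_cam" (4x4, takes a point from camera to tool coordinates, whose origin is the TCP and whose axes are the flange's). Camera axes: x right, y down, z forward; pixel columns grow to the right and rows downward; lengths in mm; the calibration is good to about 2 mm. A picture is of the moment at which its call begins: read the wrist's pose just before it. calibration takes no time and is no camera call.
- finish_job(): hands the job in, once; it reports no verdict.
The state is a dict: "time_s": time; "joints": joint angles; "dq": joint speeds; "tau": joint torques, N m; "eef_pos": TCP position; "ee_rot": TCP orientation; "force": force on the tool from outside, world axes, zero at the start; "wrist_torque": the same for the moment, N m; "grip_width": opening from 0.0 (shut) to 1.0 (fully open).
Only numpy, scipy, OpenCV 4.12 (cv2) and the standard library are available. Lean on these libraries where they do the work, as an engineer would, in place of code of your own. Each camera call takes 0.05 s, during which the arm holds its last target.

TASK

Start the shaker run: pick up the blue slide tray by its handle, turn it until its cut-corner end matches the steel pan on the shaker, seat it flat in the pan and let go. Then reach down through the round opening of the steel guard and turn the sunken speed knob clockwise until its white pointer points at the green tab. Do not lean on the guard, and leave the other things on the bench where they are.

Things in the scene. Friction and masses are not known exactly. Their poses are not given: they have to be found in the camera images.
- tray_handle (a point): Centre of the black grip bar on the tray's steel bail, over the tray's middle and 58 mm above its underside; axes are the tray's. The bar runs along the tray's y: 12 mm wide (x), 66 mm long, 13 mm high; grip it across its 12 mm from above. Beside and under the bar it is free down to the tray's rim, 32 mm below this point.
- slide_tray: Blue open slide tray with three glass slides, loose on the bench, 0.15 to 0.31 kg: 90 mm (x) by 136 mm (y), walls 26 mm high. Both corners of its +y end are cut off at 45 degrees (28 mm each), so it fits the pan one way round only. Origin at the centre of its underside, z up.
- pan_floor (a point): Centre of the inner floor of the keyed steel pan on the shaker's platform, 57 mm above the bench. Its x and y axes are those of the seated tray (cut corners to +y). Inside, the pan is the tray's outline plus 2.5 mm all round; walls 12 mm high, then a lip 5 mm high that leans outward as a lead-in. When seated, tray_handle is 58 mm above this point.
- shaker: White orbital shaker, 240 mm (x) by 196 mm (y), fixed in place; origin at the centre of its underside on the bench, axes parallel to pan_floor's. The platform with the pan is at its +x side; the control head at its -x side fills from x = -120 to x = -8 mm, 96 mm high with the guard plate.
- guard_centre (a point): Centre of the round guard opening, in the top face of the steel guard plate on the control head, 96 mm above the bench. The opening is 84 mm across and leads straight down a well of that width to a floor 42 mm above the bench. Fingers must go in partly closed: less than 80 mm over all, corner to corner.
- knob_grip (a point): Point on the axis of the black speed knob in the well, 72 mm above the bench. The knob is an upright bar 12 mm wide (x), 40 mm long (y), from 48 to 86 mm above the bench, on a flat skirt 49 mm across; grip it here across its 12 mm. Its y axis points along the white pointer line. Turns about the vertical with light friction (0.08 N m) and stays where left.
- speed_knob (a joint): Turn of the speed knob in rad, growing clockwise seen from above; 0 is the off stop (pointer to the shaker's +y), 2.2 the other stop. It starts between 0 and 0.25.
- index_tab (a point): Over the small green tab on the pale ring round the knob's skirt: the speed to be set. This point lies 32.5 mm out from the knob's axis at the height of knob_grip; its y axis points from the knob's axis out through the tab. It differs from run to run and is to be left as it is.
- index_ring (a joint): Turn of the green tab in rad, on the same scale as speed_knob: the pointer points at the tab when both values are equal. Between 0.85 and 1.4.
- guard: The steel guard plate itself, origin at the centre of its underside, 4 mm below guard_centre. A hard push on it (over 15 N) is a fault.
- beaker: Loose glass beaker, 54 mm wide, 68 mm high, behind the tray's place; origin under its centre. Not to be moved.
- petri_dish_0: Loose closed petri dish, 60 mm across, 15 mm high, behind the tray's place; origin under its centre. Not to be moved.
- tube_rack: Loose green rack with tubes, 52 x 105 x 52 mm, at the back; origin under its centre. Not to be moved.
- stereo_microscope: Tall stereo microscope, fixed, at the right of the shaker; origin under the middle of its base (about 350 x 270 mm, 95 mm high) on the bench. Its head hangs over the base from 0.20 to 0.54 m above the bench, about 170 mm wide, and juts 0.2 m towards the robot from the origin: keep the arm clear of it, also when swinging over from the right.

How it is judged (in metres and radians):
On the way, in this order (a step that is already met when the one before it is completed fails the run):
1. the tray sits flat in the pan the right way round and is let go, with the knob still near off (z of tray_handle in the frame of pan_floor below 0.062 m and horizontal distance between tray_handle and pan_floor below 0.007 m and angle between the y axis of tray_handle and the y axis of pan_floor, either way round below 0.1 rad and angle between tray_handle's own z axis and vertical below 0.04 rad and contact force between the fingers and slide_tray below 0.05 N and value of joint speed_knob below 0.4 rad), for 0.2 s.
2. the knob's pointer is turned to the green tab (angle between the y axis of knob_grip and the y axis of index_tab, either way round below 0.12 rad), for 0.2 s.
At the end, for the whole second after the job is handed in: The tray rests at ease in the pan, right way round: grip bar's centre under 62 mm above the pan's floor (58 when flat), within 7 mm of its centre, turned under 0.1 rad from the pan, tilted under 0.04 rad; the knob's pointer is within 0.12 rad of the green tab, at rest (z of tray_handle in the frame of pan_floor below 0.062 m and horizontal distance between tray_handle and pan_floor below 0.007 m and angle between the y axis of tray_handle and the y axis of pan_floor, either way round below 0.1 rad and angle between tray_handle's own z axis and vertical below 0.04 rad and angle between the y axis of knob_grip and the y axis of index_tab, either way round below 0.12 rad and velocity of joint speed_knob between -0.05 and 0.05 rad/s and linear speed of slide_tray below 0.01 m/s); the robot touches nothing.
It fails at once if the guard plate is pushed with more than 15 N (contact force between guard and anything else above 15 N).
It fails at once if a loose bystander (beaker, petri dish, tube rack) is moved more than 25 mm or the beaker is tipped (distance of any of beaker, petri_dish_0, tube_rack from where it was at the start of the episode above 0.025 m or angle between beaker's own z axis and vertical above 0.3 rad).
It also fails if it takes over 54 s, if anything falls off the work surface, if the arm or the gripper's body presses on something with over 40 N, if the wrist force passes 120 N, or if a joint passes its speed limit or range.

## Working session

There is one attempt and no reset: what is moved stays moved. The work goes in short steps, Python scripts to look and compute and a tool call to move; the robot and the scene stay as the last step left them, time stands still between calls to the robot, and variables do not carry over. Pictures are saved under pics/ and viewed, and the job is handed in when it is done.

Besides the shell and the picture viewer there is one more tool, called after "Call:" by a JSON object that holds its "method" and its "body", one argument or row to a line. carry_out: Moves the arm, as the interface text tells. Its arguments: {"type":"object","properties":{"steps":{"type":"array","items":{"type":"number"}},"grip_force":{"type":"number"}},"required":["steps"]}

```bash
mkdir -p pics; python3 - <<'E'
from rig import readout,cams
import cv2,json
print(readout.sense())
for n in ["scene","top","wrist"]:
    im=cams.capture(n); cv2.imwrite(f"pics/{n}0.png",im[:,:,::-1]); print(n,cams.calibration(n))
E
```

```text
{'time_s': 0.0, 'joints': array([-1.39538457e+00,  3.13499499e-01,  1.49846360e+00,  2.83188698e-05,
        1.33098499e+00, -2.23428029e-01]), 'dq': array([ 1.60197225e-03,  5.37930851e-04,  2.85814953e-04,  3.52891590e-04,
       -8.38273445e-05, -3.31650144e-04]), 'tau': array([ 1.15076720e-03, -4.12276375e+01, -2.59739202e+01, -1.17862696e-04,
        4.20832264e-03,  9.24959778e-06]), 'eef_pos': array([ 203.81874692, -483.5387034 ,  230.69976489]), 'ee_rot': array([-6.77191084e-04,  9.80182105e-01,  1.98097405e-01,  3.00171320e-05]), 'force': array([ 0.27001163,  0.70462048, -0.21445848]), 'wrist_torque': array([ 0.0066981 , -0.00912597, -0.03344079]), 'grip_width': 0.9986506181903929}
scene {'fx': 434.6947978765218, 'fy': 434.6947978765218, 'cx': 323.8951825179047, 'cy': 202.91132991433807, 'k1': -0.03696025571825644, 'R': array([[-0.83575177, -0.5488242 , -0.0176345 ],
       [-0.29767073,  0.47981328, -0.82533106],
       [ 0.46142292, -0.68452262, -0.5643737 ]]), 't': array([ 576.90064609,  210.10240476, 1152.50581292])}
top {'fx': 479.2506470256663, 'fy': 479.2506470256663, 'cx': 325.2022426384341, 'cy': 200.19838958807756, 'k1': -0.03139979670401443, 'R': array([[-0.06132887, -0.99811341,  0.00289589],
       [-0.97789494,  0.05950497, -0.20045112],
       [ 0.19990063, -0.01512532, -0.97969942]]), 't': array([ 130.25909666,  626.03118145, 1192.96351584])}
wrist {'fx': 342.73584955577104, 'fy': 342.73584955577104, 'cx': 321.2140935555457, 'cy': 195.487924743047, 'k1': -0.06568679069063059, 'T_tool_cam': array([[ 3.57387892e-04, -9.62996006e-01, -2.69515425e-01,
         6.82051558e+01],
       [ 9.99999195e-01,  6.72279560e-04, -1.07606059e-03,
         5.67070956e-01],
       [ 1.21743176e-03, -2.69514823e-01,  9.62995471e-01,
        -1.42235985e+02],
       [ 0.00000000e+00,  0.00000000e+00,  0.00000000e+00,
         1.00000000e+00]])}
```

View pics/scene0.png

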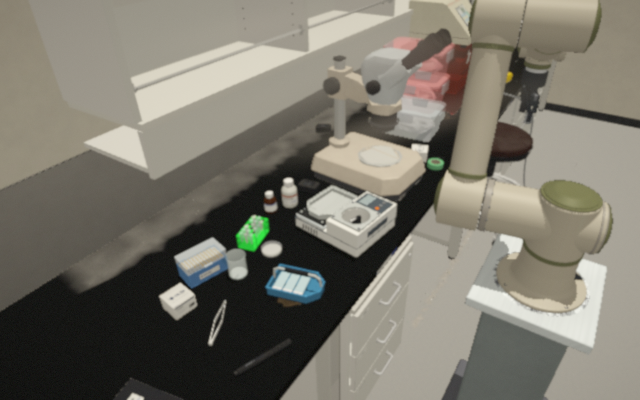

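View pics/top0.png

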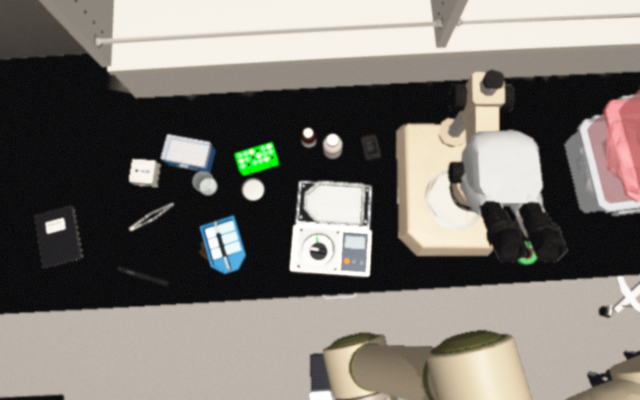

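View pics/wrist0.png

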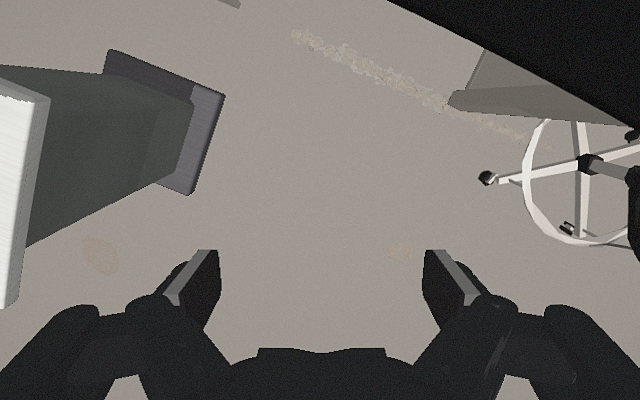

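The top view shows the tray near (222,244) with its cut end pointing down, the pan near (335,203), the guard and knob near (318,250), and the microscope on the right. I'll enlarge the important areas next.

```bash
cat > h.py <<'E'
import numpy as np,cv2
from rig import readout,cams
from scipy.spatial.transform import Rotation as Ro
def quat(q): return Ro.from_quat([q[1],q[2],q[3],q[0]])
def pose(n,s=None):
    c=cams.calibration(n)
    if n!='wrist':
        R=np.array(c['R']);t=np.array(c['t']);return c,R.T,-R.T@t
    s=s or readout.sense()
    Rt=quat(s['ee_rot']).as_matrix();T=np.array(c['T_tool_cam'])
    return c,Rt@T[:3,:3],Rt@T[:3,3]+s['eef_pos']
def ray(n,px,s=None):
    c,Rwc,o=pose(n,s)
    px=np.atleast_2d(np.array(px,float))
    d=(px-[c['cx'],c['cy']])/[c['fx'],c['fy']]
    u=d.copy()
    for _ in range(20): u=d/(1+c['k1']*(u**2).sum(1,keepdims=True))
    v=np.c_[u,np.ones(len(u))]@Rwc.T
    return o,v
def onz(n,px,z,s=None):
    o,v=ray(n,px,s); return o+v*((z-o[2])/v[:,2:3])
def proj(n,X,s=None):
    c,Rwc,o=pose(n,s)
    p=(np.atleast_2d(X)-o)@Rwc; u=p[:,:2]/p[:,2:]
    u=u*(1+c['k1']*(u**2).sum(1,keepdims=True))
    return u*[c['fx'],c['fy']]+[c['cx'],c['cy']]
def crop(im,x0,y0,x1,y1,k,fn):
    cv2.imwrite(fn,cv2.resize(im[y0:y1,x0:x1,::-1],None,fx=k,fy=k,interpolation=cv2.INTER_CUBIC))
E
python3 - <<'E'
import cv2
from h import *
im=cv2.imread('pics/top0.png')[:,:,::-1]
crop(im,190,165,390,285,4,'pics/top0z.png')
E
```

```text
(no output)
```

View pics/top0z.png

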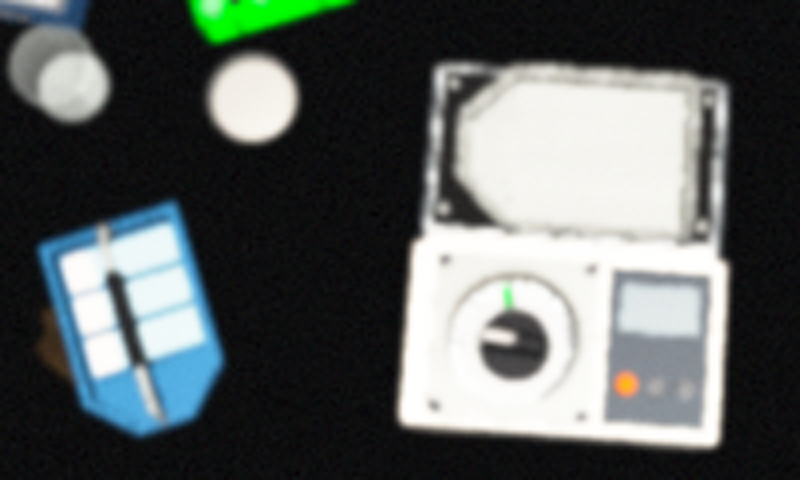

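The enlarged view shows the bar from about (215,222) to (229,265) in full-image pixels, with the cut end towards the robot. The pan's cut end points towards world +y. The pointer is near +y and the green tab near +x.

```bash
python3 - <<'E'
import cv2
from h import *
im=cv2.imread('pics/top0.png')[:,:,::-1]
f=lambda p:(np.array(p,float)-1.5)/4+[190,165]
np.set_printoptions(suppress=True,precision=1)
hsv=cv2.cvtColor(im.copy(),cv2.COLOR_RGB2HSV)
# black bar ends (zoom px)
b=onz('top',f([[114,272],[138,364]]),58);print('bar',b,b.mean(0),np.linalg.norm(b[0]-b[1]),np.degrees(np.arctan2(*(b[1]-b[0])[1::-1])))
# tray blue mask
m=cv2.inRange(hsv,(95,90,60),(120,255,255));m[:, :195]=0;m[:,250:]=0;m[:210]=0
c=max(cv2.findContours(m,0,1)[0],key=cv2.contourArea).reshape(-1,2)
w=onz('top',c,26)[:,:2].astype(np.float32)
r=cv2.minAreaRect(w);print('tray rect',r)
# pan floor corners inner (right end) & platform
p=onz('top',f([[455,135],[520,75],[700,85],[690,238],[492,222]]),70);print('pan',p)
o=onz('top',f([[415,238],[727,262],[716,446],[400,425]]),96);print('head',o)
g=onz('top',f([[447,340],[578,338],[512,275],[512,405]]),96);print('guard',g)
k=onz('top',f([[514,340],[485,337],[508,288]]),86);print('knob',k)
print('tab',onz('top',f([508,297]),45))
E
```

```text
bar [[564.9 374.8  58. ]
 [504.3 360.4  58. ]] [534.6 367.6  58. ] 62.29296895773307 -166.6440446001136
tray rect ((534.1917114257812, 367.7698669433594), (147.54615783691406, 101.16040802001953), 14.733083724975586)
pan [[639.7 148.4  70. ]
 [677.3 103.8  70. ]
 [663.4 -13.7  70. ]
 [562.7   0.6  70. ]
 [580.9 127.6  70. ]]
head [[569.4 176.3  96. ]
 [542.2 -19.1  96. ]
 [428.2  -3.2  96. ]
 [453.  191.3  96. ]]
guard [[503.9 159.5  96. ]
 [500.2  77.7  96. ]
 [542.2 116.6  96. ]
 [461.1 121.3  96. ]]
knob [[502.3 117.8  86. ]
 [505.3 135.9  86. ]
 [535.5 119.6  86. ]]
tab [[534.8 120.3  45. ]]
```

```bash
cat > plan.py <<'E'
import sys
from h import *
# usage: plan.py x y z [hx_deg]: total tool-frame shift (cm) and turn units from the present measured pose
s=readout.sense();R=quat(s['ee_rot']).as_matrix()
np.set_printoptions(suppress=True,precision=3)
def to(p,hx=None,p0=None,R0=None):
    R0=R if R0 is None else R0
    p0=s['eef_pos'] if p0 is None else p0
    d=R0.T@(np.array(p)-p0)/10
    h0=np.degrees(np.arctan2(R0[1,0],R0[0,0]))
    rv=np.zeros(3)
    if hx is not None:
        a=np.radians(hx);Rt=np.c_[[np.cos(a),np.sin(a),0],[np.sin(a),-np.cos(a),0],[0,0,-1]]
        rv=np.degrees(Ro.from_matrix(R0.T@Rt).as_rotvec())/5
    print('shift cm',d,'|d|',np.linalg.norm(d),'hx now',h0,'turn',rv)
if __name__=='__main__':
    a=[float(v) for v in sys.argv[1:]]
    print('t',s['time_s'],'tcp',s['eef_pos'],'j',s['joints'],'F',s['force'],'w',s['grip_width'])
    if a: to(a[:3],a[3] if len(a)>3 else None)
E
python3 - <<'E'
from plan import *
print('micro',onz('top',[[470,180],[505,250],[560,245],[480,90],[400,130],[412,250]],400))
print(onz('top',[[400,130],[412,250],[500,250]],95))
to([300,-100,240]); to([480,100,240],p0=np.array([300,-100,240]))
E
```

```text
micro [[ 586.808 -184.055  400.   ]
 [ 448.484 -233.646  400.   ]
 [ 451.148 -339.578  400.   ]
 [ 770.885 -227.476  400.   ]
 [ 695.794  -58.45   400.   ]
 [ 459.488  -58.979  400.   ]]
[[ 802.966 -116.203   95.   ]
 [ 486.028 -116.912   95.   ]
 [ 472.076 -338.511   95.   ]]
shift cm [ 23.761 -31.618  -0.877] |d| 39.56090229209914 hx now 22.848956737023855 turn [0. 0. 0.]
shift cm [ 24.354 -11.441   0.015] |d| 26.90724809414742 hx now 22.848956737023855 turn [0. 0. 0.]
```

Call:
{"method": "carry_out", "body": {
  "steps": [2,-2.6,0,0,0,0,1,2,-2.6,0,0,0,0,1,2,-2.6,0,0,0,0,1,2,-2.6,0,0,0,0,1,2,-2.6,0,0,0,0,1,2,-2.6,0,0,0,0,1,2,-2.6,0,0,0,0,1,2,-2.6,0,0,0,0,1,2,-2.6,0,0,0,0,1,2,-2.6,0,0,0,0,1,2,-2.6,0,0,0,0,1,2,-2.6,0,0,0,0,1]
}}

```text
time_s: 1.15
eef_pos: [303.8, -101.5, 231.3]
ee_rot: [0.0, 0.98, 0.198, 0.0]
force: [-0.2, -0.7, -0.6]
grip_width: 1.002
```

Call:
{"method": "carry_out", "body": {
  "steps": [3,-1.4,0,0,0,0,1,3,-1.4,0,0,0,0,1,3,-1.4,0,0,0,0,1,3,-1.4,0,0,0,0,1,3,-1.4,0,0,0,0,1,3,-1.4,0,0,0,0,1,3,-1.4,0,0,0,-1.2,1,3,-1.4,0,0,0,-1.2,1,0,0,0,0,0,-1.2,1,0,0,0,0,0,-1.2,1,0,0,0,0,0,-1.2,1,0,0,0,0,0,-1.2,1,0,0,0,0,0,-1.2,1,0,0,0,0,0,-1.2,1,0,0,0,0,0,-1.2,1,0,0,0,0,0,-1.2,1,0,0,0,0,0,0,1,0,0,0,0,0,0,1]
}}

```text
time_s: 2.65
eef_pos: [478.8, 95.5, 231.1]
ee_rot: [-0.0, 0.751, 0.66, -0.0]
force: [0.8, -1.1, -0.4]
grip_width: 0.997
```

```bash
python3 - <<'E'
from h import *
import pickle
s=readout.sense();im=cams.capture('wrist');pickle.dump((s,im),open('w1.pkl','wb'))
print(s['time_s'],s['eef_pos'],s['joints'],quat(s['ee_rot']).as_matrix())
cv2.imwrite('pics/w1.png',im[:,:,::-1])
E
```

```text
2.65 [478.75100371  95.50580571 231.14755828] [-4.36450092e-02  2.31991629e-01  1.60446618e+00  1.34557055e-05
  1.30551927e+00  8.42356444e-02] [[ 1.27535888e-01  9.91833882e-01 -3.83486163e-04]
 [ 9.91833956e-01 -1.27535886e-01  2.97452937e-05]
 [-1.94058573e-05 -3.84148190e-04 -9.99999926e-01]]
```

View pics/w1.png

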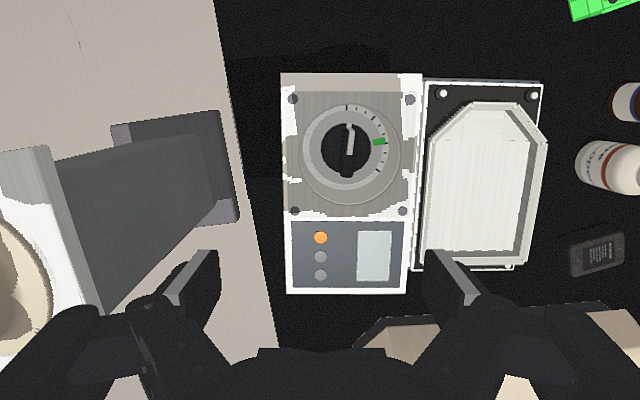

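The wrist picture shows the whole guard, centred near (350,155), the pointer at (349,138), the green tab at (379,142), and the pan with its cut end up near (485,110).

```bash
python3 - <<'E'
from h import *
import pickle
s,im=pickle.load(open('w1.pkl','rb'))
crop(im,412,75,562,285,2.85,'pics/w1p.png')
crop(im,275,65,425,220,3.8,'pics/w1k.png')
E
```

```text
(no output)
```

View pics/w1p.png

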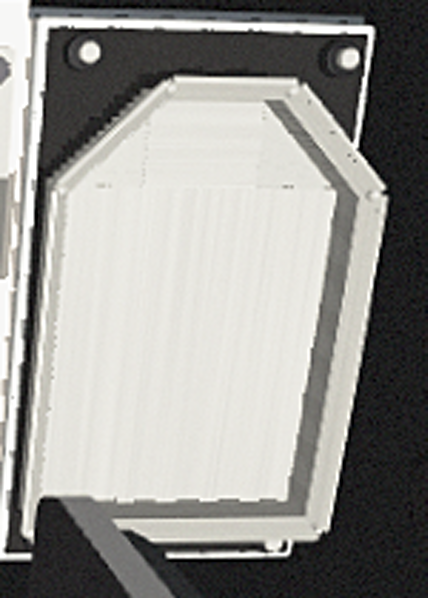

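View pics/w1k.png

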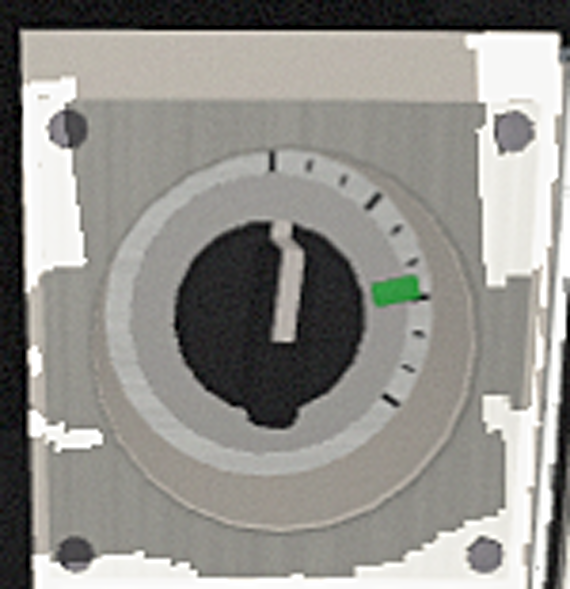

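```bash
python3 - <<'E'
from h import *
import pickle
np.set_printoptions(suppress=True,precision=1)
s,im=pickle.load(open('w1.pkl','rb'))
fp=lambda p:(np.array(p,float)+.5)/2.85-.5+[412,75]
fk=lambda p:(np.array(p,float)+.5)/3.8-.5+[275,65]
L=onz('wrist',fp([[50,185],[175,78],[303,84],[387,192],[327,536],[24,540]]),74,s);print('lip',L)
F=onz('wrist',fp([[337,188],[290,499],[95,498]]),57,s);print('floor R-shoulder,R-bottom,bottom',F)
g=onz('wrist',fk([[95,340],[476,340],[286,150],[286,531]]),96,s);print('guard',g,g.mean(0))
print('ring',onz('wrist',fk([[269,312]]),46,s),'skirt',onz('wrist',fk([[270,316]]),48,s))
t=onz('wrist',fk([[396,291]]),46,s);print('tab',t)
print('ticks',onz('wrist',fk([[271,161],[391,400]]),46,s))
print('ptr top of bar',onz('wrist',fk([[300,258],[285,338]]),86,s), 'head corners',onz('wrist',fk([[20,30],[562,30]]),96,s))
a=s
q=onz('wrist',[[281.5,73],[422,73],[287,293],[406,293]],92,s);print(q)
E
```

```text
lip [[576.9 118.3  74. ]
 [616.5 145.9  74. ]
 [656.3 139.7  74. ]
 [684.2 103.5  74. ]
 [669.  -14.2  74. ]
 [563.   -0.7  74. ]]
floor R-shoulder,R-bottom,bottom [[677.9 103.5  57. ]
 [664.6  -7.2  57. ]
 [593.3   3.1  57. ]]
guard [[464.6 122.9  96. ]
 [545.7 112.6  96. ]
 [509.4 157.1  96. ]
 [500.7  75.2  96. ]] [505.1 116.9  96. ]
ring [[504.8 117.2  46. ]] skirt [[504.9 116.5  48. ]]
tab [[537.  118.5  46. ]]
ticks [[509.4 153.9  46. ]
 [533.4  90.9  46. ]]
ptr top of bar [[510.8 133.7  86. ]
 [505.6 116.6  86. ]] head corners [[458.5 187.6  96. ]
 [567.9 174.   96. ]]
[[459.3 187.5  92. ]
 [568.6 173.9  92. ]
 [433.8  -4.6  92. ]
 [544.  -19.1  92. ]]
```

```bash
python3 plan.py 550 371 190 193.5
```

```text
t 2.7 tcp [478.801  95.478 231.189] j [-0.044  0.232  1.604 -0.     1.305  0.084] F [ 0.539 -1.044  0.066] w 0.9985381811706416
shift cm [28.236  3.544  4.117] |d| 28.753764220875876 hx now 82.66290303381723 turn [ -0.002  -0.003 -22.167]
```

Call:
{"method": "carry_out", "body": {
  "steps": [3.1,0.4,0.45,0,0,0,1,3.1,0.4,0.45,0,0,0,1,3.1,0.4,0.45,0,0,0,1,3.1,0.4,0.45,0,0,0,1,3.1,0.4,0.45,0,0,0,1,3.1,0.4,0.45,0,0,0,1,3.1,0.4,0.45,0,0,0,1,3.1,0.4,0.45,0,0,0,1,3.1,0.4,0.45,0,0,0,1]
}}

```text
time_s: 3.45
eef_pos: [549.3, 369.4, 190.3]
ee_rot: [-0.0, 0.751, 0.661, -0.0]
force: [-0.5, -0.9, 1.0]
grip_width: 1.001
```

Call:
{"method": "carry_out", "body": {
  "steps": [0,0,0,0,0,-1.3,1,0,0,0,0,0,-1.3,1,0,0,0,0,0,-1.3,1,0,0,0,0,0,-1.3,1,0,0,0,0,0,-1.3,1,0,0,0,0,0,-1.3,1,0,0,0,0,0,-1.3,1,0,0,0,0,0,-1.3,1,0,0,0,0,0,-1.3,1,0,0,0,0,0,-1.3,1,0,0,0,0,0,-1.3,1,0,0,0,0,0,-1.3,1,0,0,0,0,0,-1.3,1,0,0,0,0,0,-1.3,1,0,0,0,0,0,-1.3,1,0,0,0,0,0,-1.3,1,0,0,0,0,0,-1.3,1,0,0,0,0,0,0,1,0,0,0,0,0,0,1]
}}

```text
time_s: 5.03
eef_pos: [549.3, 367.8, 190.6]
ee_rot: [-0.0, -0.114, 0.994, -0.0]
force: [0.7, 0.1, -0.2]
grip_width: 1.007
```

```bash
python3 - <<'E'
from h import *
import pickle
s=readout.sense();im=cams.capture('wrist');pickle.dump((s,im),open('w2.pkl','wb'))
print(s['time_s'],s['eef_pos'],s['joints'])
cv2.imwrite('pics/w2.png',im[:,:,::-1])
E
```

```text
5.0333 [549.27722915 367.81221351 190.61985923] [ 4.13198569e-01  6.49507196e-01  1.08927604e+00  1.45896812e-06
  1.40314479e+00 -1.38555398e+00]
```

View pics/w2.png

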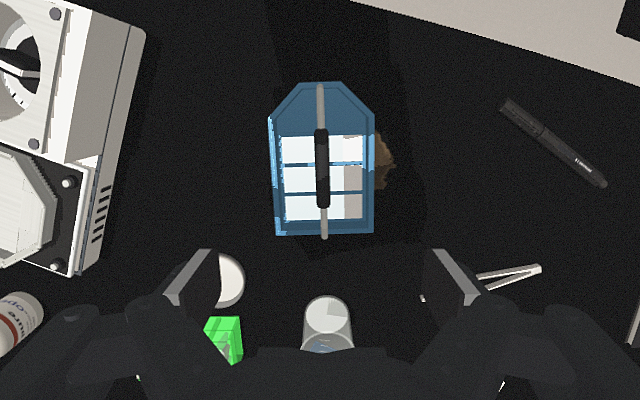

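The tray is centred near (322,165) with its bar at (316–330, 129–209). The beaker, petri dish and rack lie below it in the picture, clear of the jaw line.

```bash
python3 - <<'E'
from h import *
import pickle
np.set_printoptions(suppress=True,precision=2)
s,im=pickle.load(open('w2.pkl','rb'))
sub=im[120:220,308:340].max(2)
m=np.zeros(im.shape[:2],np.uint8);m[120:220,308:340]=(sub<50)*255
n,l,st,ce=cv2.connectedComponentsWithStats(m);i=1+st[1:,4].argmax();print(st[i],ce[i])
pts=np.argwhere(l==i)[:,::-1]
w=onz('wrist',pts,64.5,s)[:,:2].astype(np.float32)
r=cv2.minAreaRect(w);print('bar top',r)
b=onz('wrist',[[321,129.],[324,209.]],64.5,s);d=b[0]-b[1];print(b,b.mean(0),np.linalg.norm(d),np.degrees(np.arctan2(d[1],d[0])))
hsv=cv2.cvtColor(im.copy(),cv2.COLOR_RGB2HSV)
t=onz('wrist',[[278,235.5],[374,233],[375.5,123],[269,121],[303,83],[343,82]],26,s);print(t)
d=t[1]-t[0];print('rear edge',np.linalg.norm(d))
for a,b_ in((3,0),(2,1)):
  d=t[a]-t[b_];print(np.degrees(np.arctan2(d[1],d[0])),np.linalg.norm(d))
print('mid',(t[0]+t[1]+t[4]+t[5])/4)
E
python3 - <<'E'
import sys;sys.path.insert(0,'.')
from h import *
import pickle
s,im=pickle.load(open('w2.pkl','rb'))
crop(im,250,70,400,250,3.3,'pics/w2z.png')
E
```

```text
[314 129  16  80 723] [321.97 170.79]
bar top ((534.9868774414062, 364.78985595703125), (64.19654083251953, 10.735149383544922), 14.754924774169922)
[[503.99 356.88  64.5 ]
 [566.65 373.97  64.5 ]] [535.32 365.43  64.5 ] 64.94719173714972 -164.75144861940333
[[614.76 340.13  26.  ]
 [591.41 429.52  26.  ]
 [490.94 403.21  26.  ]
 [510.48 311.43  26.  ]
 [472.4  333.73  26.  ]
 [463.83 366.93  26.  ]]
rear edge 92.39219511720123
-164.6124904034875 108.15708887330527
-165.3278593079723 103.85490255548068
mid [535.6  367.58  26.  ]
```

View pics/w2z.png

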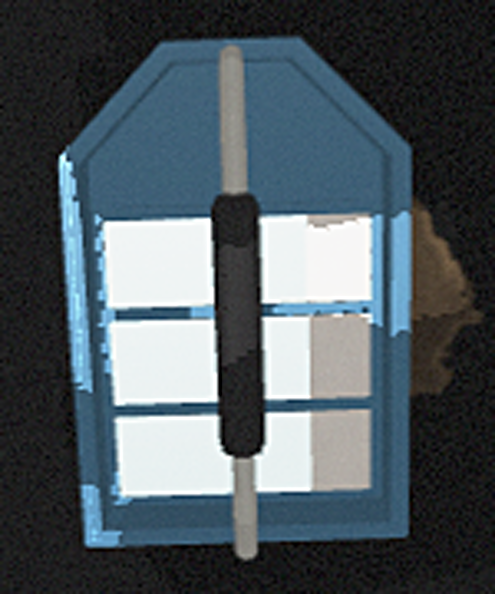

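```bash
python3 plan.py 535.2 366.2 39 195
```

```text
t 5.0833 tcp [549.3   367.811 190.654] j [ 0.413  0.649  1.089  0.     1.403 -1.386] F [-0.184 -0.785 -0.114] w 0.9974092016794612
shift cm [ 1.406  0.162 15.166] |d| 15.231651228649552 hx now -166.93098837608466 turn [-0.    -0.003 -0.386]
```

Call:
{"method": "carry_out", "body": {
  "steps": [1.4,0.15,0,0,0,-0.4,1,0,0,1.5,0,0,0,0.6,0,0,1.5,0,0,0,0.6,0,0,1.5,0,0,0,0.6,0,0,1.5,0,0,0,0.6,0,0,1.5,0,0,0,0.6,0,0,1.5,0,0,0,0.6,0,0,1.5,0,0,0,0.6,0,0,1.5,0,0,0,0.6,0,0,0.8,0,0,0,0.6,0,0,0.8,0,0,0,0.6,0,0,0.8,0,0,0,0.6,0,0,0.75,0,0,0,0.6,0,0,0,0,0,0,0.6,0,0,0,0,0,0,0.6]
}}

```text
time_s: 6.33
eef_pos: [535.3, 366.1, 39.3]
ee_rot: [-0.0, -0.133, 0.991, -0.0]
force: [0.2, 0.1, -0.2]
grip_width: 0.799
```

Call:
{"method": "carry_out", "body": {
  "steps": [0,0,0,0,0,0,-1,0,0,0,0,0,0,-1,0,0,0,0,0,0,-1,0,0,0,0,0,0,-1,0,0,0,0,0,0,-1,0,0,0,0,0,0,-1,0,0,0,0,0,0,-1,0,0,0,0,0,0,-1,0,0,0,0,0,0,-1,0,0,0,0,0,0,-1],
  "grip_force": 50
}}

```text
time_s: 7.17
eef_pos: [535.4, 366.0, 39.5]
ee_rot: [0.0, -0.134, 0.991, -0.0]
force: [-0.4, -0.4, 2.4]
grip_width: 0.134
```

```bash
python3 plan.py 535.2 366.2 39 195;python3 - <<'E'
from h import *
im=cams.capture('wrist');cv2.imwrite('pics/w3.png',im[:,:,::-1])
E
```

```text
t 7.1667 tcp [535.434 366.024  39.494] j [ 0.419  0.77   1.29  -0.     1.081 -1.419] F [-0.406 -0.365  2.359] w 0.13362633312392508
shift cm [0.018 0.023 0.049] |d| 0.05741056682218008 hx now -164.6535314439227 turn [-0.001  0.002  0.069]
```

View pics/w3.png

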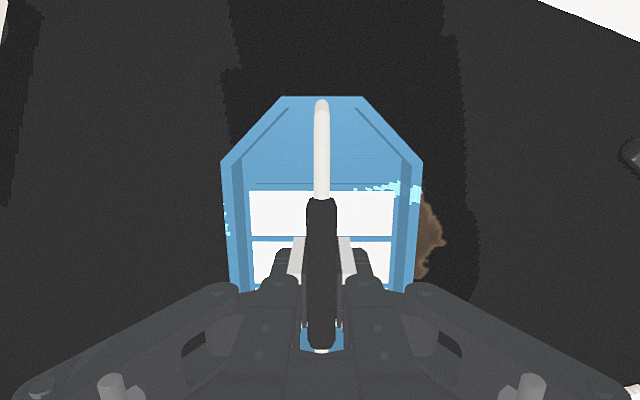

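The bar is held centrally between the pads, and its front end shows at (321,198). The tray is aligned with the tool. From this view I can measure how far off-centre along the bar I'm gripping.

```bash
python3 - <<'E'
from h import *
s=readout.sense();R=quat(s['ee_rot']).as_matrix()
for px,z in(([321,198],64.5),([321,346],64.5),([283,97],26),([363,97],26),([220,163],26),([422,163],26)):
    print(px,R.T@(onz('wrist',[px],z,s)[0]-s['eef_pos']))
E
```

```text
[321, 198] [ 34.5295936   -0.49182645 -25.02017671]
[321, 346] [-28.77892689  -0.48099565 -25.00799103]
[283, 97] [ 69.6030212  -17.16412552  13.47478534]
[363, 97] [69.62277644 17.97676001 13.47117159]
[220, 163] [ 40.28302161 -47.16352793  13.48351117]
[422, 163] [40.29710981 46.25179473 13.4739121 ]
```

Call:
{"method": "carry_out", "body": {
  "steps": [0,0,-0.5,0,0,0,-1,0,0,-1,0,0,0,-1,0,0,-1.5,0,0,0,-1,0,0,-1.5,0,0,0,-1,0,0,-1.5,0,0,0,-1,0,0,-1.5,0,0,0,-1,0,0,-1.5,0,0,0,-1,0,0,-1.5,0,0,0,-1,0,0,-1.5,0,0,0,-1,0,0,-1,0,0,0,-1,0,0,0,0,0,0,-1]
}}

```text
time_s: 8.13
eef_pos: [536.0, 366.5, 172.0]
ee_rot: [0.002, -0.134, 0.991, 0.001]
force: [0.6, 0.7, -3.4]
grip_width: 0.13
```

```bash
python3 plan.py 626.1 67 160 82.7
```

```text
t 8.1333 tcp [535.991 366.523 172.02 ] j [ 0.42   0.632  1.167  0.     1.338 -1.419] F [ 0.559  0.67  -3.424] w 0.13014096036588535
shift cm [ -0.751 -31.27    1.182] |d| 31.301425592677415 hx now -164.64152482138644 turn [ 0.051  0.022 22.532]
```

Call:
{"method": "carry_out", "body": {
  "steps": [0,-1,0,0,0,0,-1,0,-2,0,0,0,0,-1,-0.05,-2.5,0,0,0,0,-1,-0.05,-2.5,0,0,0,0,-1,-0.05,-2.5,0,0,0,0,-1,-0.05,-2.5,0,0,0,0,-1,-0.05,-2.5,0,0,0,0,-1,-0.05,-2.5,0,0,0,0,-1,-0.05,-2.5,0,0,0,0,-1,-0.05,-2.5,0,0,0,0,-1,-0.05,-2.5,0,0,0,0,-1,-0.05,-2.5,0,0,0,0,-1,-0.05,-2,0,0,0,0,-1,-0.05,-1,0,0,0,0,-1]
}}

```text
time_s: 9.3
eef_pos: [623.1, 65.7, 167.9]
ee_rot: [-0.001, -0.132, 0.991, -0.0]
force: [-0.8, -0.0, -2.9]
grip_width: 0.13
```

Call:
{"method": "carry_out", "body": {
  "steps": [0,0,0,0,0,0.6,-1,0,0,0,0,0,1.2,-1,0,0,0,0,0,1.3,-1,0,0,0,0,0,1.3,-1,0,0,0,0,0,1.3,-1,0,0,0,0,0,1.3,-1,0,0,0,0,0,1.3,-1,0,0,0,0,0,1.3,-1,0,0,0,0,0,1.3,-1,0,0,0,0,0,1.3,-1,0,0,0,0,0,1.3,-1,0,0,0,0,0,1.3,-1,0,0,0,0,0,1.3,-1,0,0,0,0,0,1.3,-1,0,0,0,0,0,1.3,-1,0,0,0,0,0,1.3,-1,0,0,0,0,0,1.2,-1,0,0,0,0,0,1.2,-1,0,0,0,0,0,0,-1,0,0,0,0,0,0,-1]
}}

```text
time_s: 10.97
eef_pos: [622.8, 68.8, 168.7]
ee_rot: [-0.0, 0.746, 0.666, -0.0]
force: [0.3, 0.1, -4.1]
grip_width: 0.13
```

```bash
python3 plan.py 626.1 67 120 82.7; python3 - <<'E'
from h import *
im=cams.capture('wrist');cv2.imwrite('pics/w4.png',im[:,:,::-1])
E
```

```text
t 10.9667 tcp [622.811  68.841 168.66 ] j [-0.077  0.587  1.252  0.     1.304  0.036] F [ 0.322  0.145 -4.076] w 0.1303537200254681
shift cm [-0.146  0.353  4.866] |d| 4.880608266357308 hx now 83.53854499962641 turn [-0.014 -0.001  0.168]
```

View pics/w4.png

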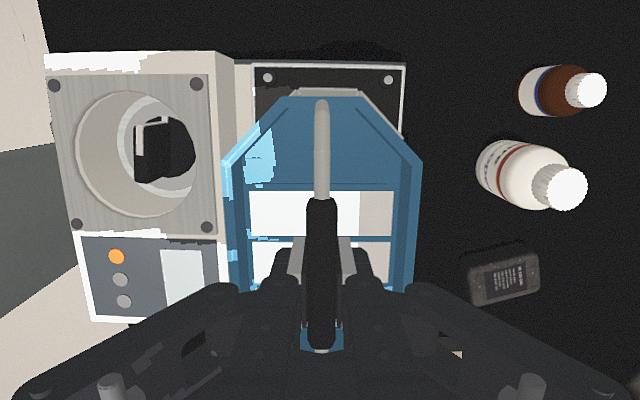

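Call:
{"method": "carry_out", "body": {
  "steps": [-0.15,0.35,0.8,0,0,0.17,-1,0,0,1,0,0,0,-1,0,0,1,0,0,0,-1,0,0,1,0,0,0,-1,0,0,1,0,0,0,-1,0,0,0,0,0,0,-1,0,0,0,0,0,0,-1]
}}

```text
time_s: 11.6
eef_pos: [626.2, 66.9, 120.5]
ee_rot: [-0.0, 0.752, 0.659, -0.0]
force: [0.1, 0.9, -2.8]
grip_width: 0.132
```

```bash
python3 plan.py 626.1 67 96.5 82.7; python3 - <<'E'
from h import *
im=cams.capture('wrist');cv2.imwrite('pics/w5.png',im[:,:,::-1])
im=cams.capture('top');crop(im,280,170,390,285,5,'pics/t5.png')
E
```

```text
t 11.6 tcp [626.221  66.857 120.517] j [-0.079  0.639  1.296  0.     1.208  0.051] F [ 0.132  0.884 -2.756] w 0.1318261875889707
shift cm [ 0.013 -0.011  2.402] |d| 2.4017502019064643 hx now 82.5101259314095 turn [-0.015  0.    -0.038]
```

View pics/w5.png

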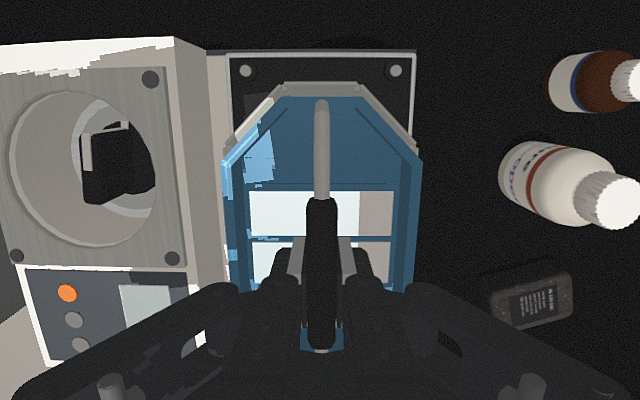

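View pics/t5.png

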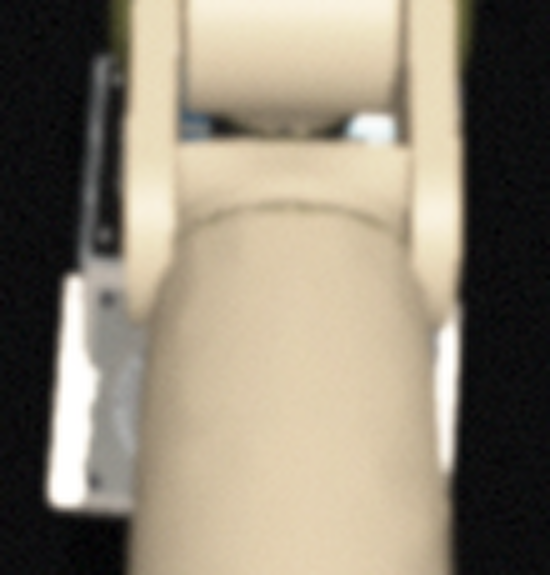

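The tray's cut corners sit evenly inside the pan's lip: the lip's end edge runs from 282 to 362 and the tray's from 283 to 363. I'll lower it slowly.

Call:
{"method": "carry_out", "body": {
  "steps": [0,0,0.3,0,0,0,-1,0,0,0.3,0,0,0,-1,0,0,0.3,0,0,0,-1,0,0,0.3,0,0,0,-1,0,0,0.3,0,0,0,-1,0,0,0.3,0,0,0,-1,0,0,0,0,0,0,-1,0,0,0,0,0,0,-1]
}}

```text
time_s: 12.37
eef_pos: [626.4, 66.8, 103.1]
ee_rot: [-0.0, 0.752, 0.659, -0.0]
force: [-0.3, -0.5, -2.4]
grip_width: 0.128
```

Its underside is already below the lip with no contact force, so I'll carry on down.

Call:
{"method": "carry_out", "body": {
  "steps": [0,0,0.2,0,0,0,-1,0,0,0.2,0,0,0,-1,0,0,0.15,0,0,0,-1,0,0,0,0,0,0,-1,0,0,0,0,0,0,-1]
}}

```text
time_s: 12.78
eef_pos: [626.5, 66.8, 97.7]
ee_rot: [-0.0, 0.752, 0.659, -0.0]
force: [0.7, -0.0, -2.6]
grip_width: 0.127
```

```bash
python3 plan.py 626.1 67 96.5 82.7
```

```text
t 12.7833 tcp [626.456  66.826  97.71 ] j [-0.079  0.663  1.318  0.     1.161  0.051] F [ 0.678 -0.016 -2.626] w 0.12709750231822425
shift cm [ 0.013 -0.038  0.121] |d| 0.12736369293240393 hx now 82.50098404896319 turn [-0.002  0.    -0.04 ]
```

Call:
{"method": "carry_out", "body": {
  "steps": [0,0,0.1,0,0,0,-1,0,0,0.05,0,0,0,-1,0,0,0,0,0,0,-1,0,0,0,0,0,0,-1]
}}

```text
time_s: 13.12
eef_pos: [626.5, 66.8, 96.5]
ee_rot: [0.0, 0.752, 0.659, 0.0]
force: [-1.1, -0.6, -0.5]
grip_width: 0.13
```

The weight has come off the wrist: fz went from -2.6 to -0.5 N at the expected height. I'll release and lift.

Call:
{"method": "carry_out", "body": {
  "steps": [0,0,0,0,0,0,-0.1,0,0,0,0,0,0,-0.1,0,0,0,0,0,0,-0.1,0,0,0,0,0,0,-0.1,0,0,0,0,0,0,-0.1,0,0,0,0,0,0,-0.1,0,0,-0.5,0,0,0,-0.1,0,0,-1.5,0,0,0,-0.1,0,0,-2,0,0,0,-0.1,0,0,-2.5,0,0,0,-0.1,0,0,-2.5,0,0,0,-0.1,0,0,-2.5,0,0,0,-0.1,0,0,-1.5,0,0,0,-0.1,0,0,0,0,0,0,-0.1,0,0,0,0,0,0,-0.1]
}}

```text
time_s: 14.37
eef_pos: [626.6, 66.8, 226.6]
ee_rot: [0.0, 0.752, 0.659, 0.0]
force: [0.3, 1.0, -1.3]
grip_width: 0.451
```

```bash
python3 - <<'E'
from h import *
import pickle
s=readout.sense();im=cams.capture('wrist');pickle.dump((s,im),open('w6.pkl','wb'))
print(s['time_s'],s['eef_pos'],s['grip_width'],s['force'])
cv2.imwrite('pics/w6.png',im[:,:,::-1])
E
python3 plan.py 504 116 190 72.5
```

```text
14.3667 [626.55993708  66.81885885 226.63473731] 0.4511679144444641 [ 0.31175524  1.00520263 -1.26511365]
t 14.4167 tcp [626.168  66.822 225.434] j [-0.079  0.554  1.156  0.     1.433  0.052] F [-0.419 -1.029 -0.774] w 0.45079971238691907
shift cm [  3.28  -12.75    3.558] |d| 13.63785195809947 hx now 82.49648365791738 turn [-0.013  0.002  1.999]
```

View pics/w6.png

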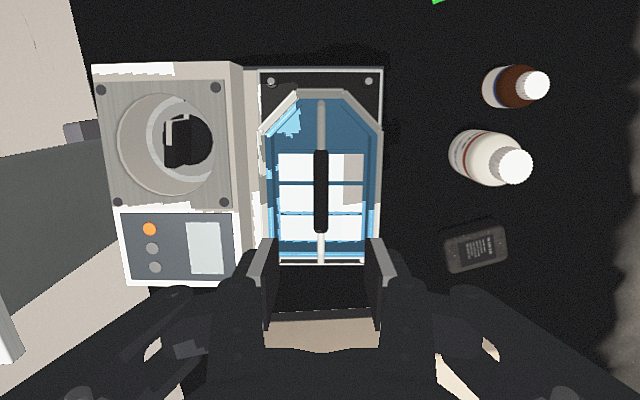

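The tray sits evenly inside the pan, with the bar vertical in the picture at x≈321. Next I'll look straight down the well.

```bash
python3 plan.py 500 90 190
```

```text
t 14.4167 tcp [626.168  66.822 225.434] j [-0.079  0.554  1.156  0.     1.433  0.052] F [-0.419 -1.029 -0.774] w 0.45079971238691907
shift cm [  0.651 -12.807   3.558] |d| 13.308345625153617 hx now 82.49648365791738 turn [0. 0. 0.]
```

Call:
{"method": "carry_out", "body": {
  "steps": [0.1,-2,0,0,0,0,-0.25,0.1,-2.2,0,0,0,0,-0.25,0.1,-2.2,0,0,0,0,-0.25,0.1,-2.2,0.5,0,0,0,-0.25,0.1,-2.2,1,0,0,0,-0.25,0.1,-2,1,0,0,0,-0.25,0,0,1,0,0,0,-0.25,0,0,0,0,0,0,-0.25,0,0,0,0,0,0,-0.25]
}}

```text
time_s: 15.17
eef_pos: [500.5, 89.3, 190.5]
ee_rot: [-0.001, 0.752, 0.659, -0.001]
force: [0.5, -0.8, 0.8]
grip_width: 0.374
```

```bash
python3 - <<'E'
from h import *
import pickle
s=readout.sense();im=cams.capture('wrist');pickle.dump((s,im),open('w7.pkl','wb'))
print(s['time_s'],s['eef_pos'],s['grip_width'],s['force'])
crop(im,220,60,420,230,4,'pics/w7.png')
E
```

```text
15.1667 [500.50817633  89.33775775 190.53807548] 0.37350246951189525 [ 0.53959118 -0.79719014  0.80659004]
```

View pics/w7.png

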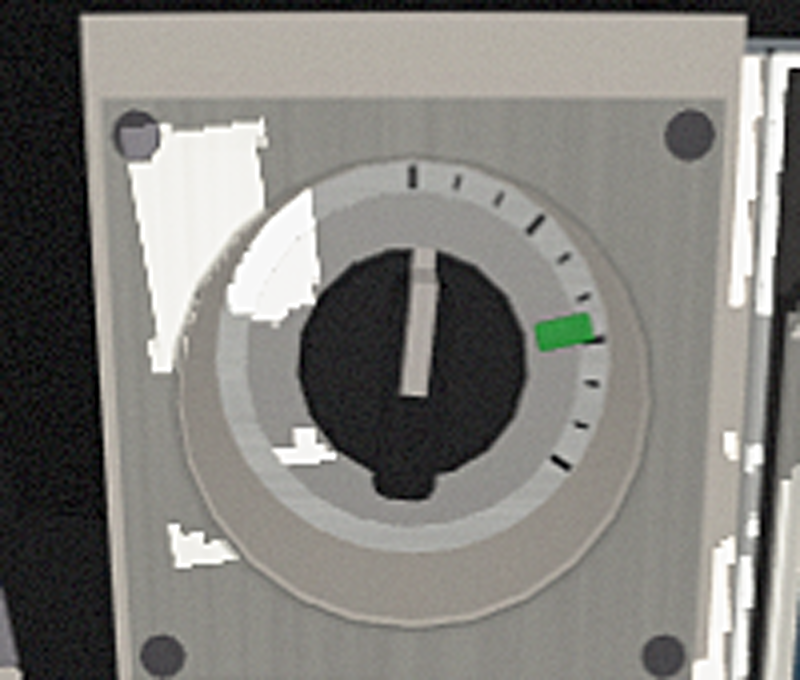

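The well is fully in view. In crop pixels, the guard circle is centred at (415,393), the skirt at (412,362), the pointer runs (414,395) to (428,285), and the tab is at (565,332).

```bash
python3 - <<'E'
from h import *
import pickle
np.set_printoptions(suppress=True,precision=2)
s,im=pickle.load(open('w7.pkl','rb'))
f=lambda p:(np.atleast_2d(p)+.5)/4-.5+[220,60]
W=lambda p,z:onz('wrist',f(p),z,s)[0]
hd=lambda a,b:np.degrees(np.arctan2(*(b-a)[1::-1]))
g=W([415,393],96);k=W([412,362],48);print('guard',g,'skirt',k)
print('guard edges',[W(p,96)[:2] for p in([180,393],[650,393],[415,157],[415,628])])
for z in(43,46,48):
  t=W([565,332],z);print('tab',z,t,hd(k,t),np.linalg.norm((t-k)[:2]))
  print(' tick0',hd(k,W([412,178],z)))
print('ptr',hd(W([414,395],86),W([428,285],86)),hd(k,W([424,252],48)),hd(k,W([428,285],86)),W([414,395],86))
print('screws line',hd(W([136,135],96),W([689,135],96)),hd(W([163,656],96),W([663,656],96)))
E
python3 plan.py 504.5 116.8 130 72.5
```

```text
guard [505.74 117.82  96.  ] skirt [505.14 116.53  48.  ]
guard edges [array([465.1, 123.2]), array([546.39, 112.55]), array([510.87, 157.31]), array([500.18,  74.97])]
tab 43 [537.86 117.96  43.  ] 2.5057678379700743 32.75697845251947
 tick0 82.55326900739605
tab 46 [537.57 118.36  46.  ] 3.2305527468225383 32.48694623226246
 tick0 82.56174970921639
tab 48 [537.38 118.63  48.  ] 3.7204222979922705 32.3098528941773
 tick0 82.56739568720042
ptr 75.40592238176767 76.36788717758925 74.30358602793135 [505.34 115.85  86.  ]
screws line -7.482213554621235 -7.4474939170945875
t 15.2167 tcp [500.941  89.274 191.058] j [-0.054  0.313  1.606 -0.     1.222  0.077] F [-0.368 -0.08  -0.071] w 0.37498879005625474
shift cm [ 2.776 -0.005  6.106] |d| 6.707048723667268 hx now 82.48628272185726 turn [-0.005  0.001  1.997]
```

Call:
{"method": "carry_out", "body": {
  "steps": [1.4,0.05,0,0,0,0.7,-0.25,1.4,0.05,0,0,0,0.7,-0.25,0,0,1.5,0,0,0,-0.25,0,0,1.5,0,0,0,-0.25,0,0,1.5,0,0,0,-0.25,0,0,1.5,0,0,0,-0.25,0,0,1.5,0,0,0,-0.25,0,0,0.5,0,0,0,-0.25,0,0,0,0,0,0,-0.25,0,0,0,0,0,0,-0.25]
}}

```text
time_s: 16.05
eef_pos: [506.5, 116.9, 111.8]
ee_rot: [0.0, 0.791, 0.612, 0.0]
force: [-0.2, 0.2, -0.4]
grip_width: 0.375
```

```bash
python3 plan.py 505.3 117 53 75.3; python3 - <<'E'
from h import *
im=cams.capture('wrist')
cv2.imwrite('pics/w8.png',im[:,:,::-1])
E
```

```text
t 16.05 tcp [506.506 116.857 111.84 ] j [0.001 0.428 1.669 0.    1.044 0.254] F [-0.178  0.233 -0.431] w 0.3751357843056299
shift cm [-0.017 -0.124  5.884] |d| 5.885295845353551 hx now 75.49086038017984 turn [ 0.008 -0.002  0.038]
```

View pics/w8.png

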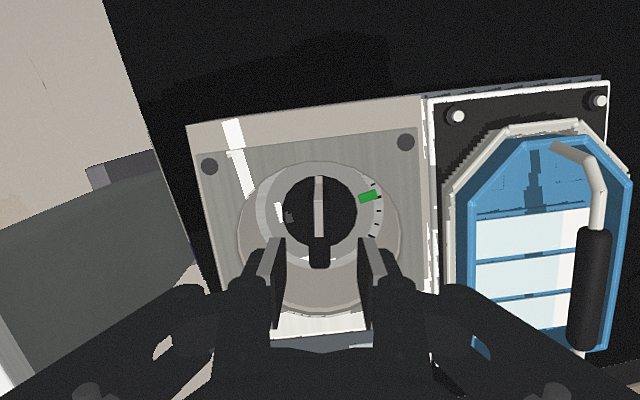

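The knob bar (x≈319) is midway between the fingers (270 to 375), and the pointer is lined up with the tool. I'll go down the well.

Call:
{"method": "carry_out", "body": {
  "steps": [0,-0.1,0.6,0,0,0,-0.25,0,0,0.7,0,0,0,-0.25,0,0,0.7,0,0,0,-0.25,0,0,0.7,0,0,0,-0.25,0,0,0.7,0,0,0,-0.25,0,0,0.7,0,0,0,-0.25,0,0,0.7,0,0,0,-0.25,0,0,0.5,0,0,0,-0.25,0,0,0.3,0,0,0,-0.25,0,0,0.2,0,0,0,-0.25,0,0,0,0,0,0,-0.25]
}}

```text
time_s: 17.02
eef_pos: [504.8, 117.2, 53.0]
ee_rot: [-0.0, 0.791, 0.612, -0.0]
force: [0.2, -0.5, 0.5]
grip_width: 0.37
```

Call:
{"method": "carry_out", "body": {
  "steps": [0,0,0,0,0,0,-1,0,0,0,0,0,0,-1,0,0,0,0,0,0,-1,0,0,0,0,0,0,-1,0,0,0,0,0,0,-1,0,0,0,0,0,0,-1],
  "grip_force": 35
}}

```text
time_s: 17.52
eef_pos: [505.2, 117.2, 53.7]
ee_rot: [0.0, 0.791, 0.612, 0.0]
force: [0.7, -0.9, 2.5]
grip_width: 0.134
```

```bash
python3 plan.py 505.3 117 53 3.2; python3 - <<'E'
from h import *
im=cams.capture('wrist')
cv2.imwrite('pics/w9.png',im[:,:,::-1])
E
```

```text
t 17.5167 tcp [505.172 117.202  53.659] j [ 0.002  0.513  1.719 -0.     0.909  0.255] F [ 0.653 -0.924  2.464] w 0.1336725906886658
shift cm [-0.016  0.017  0.066] |d| 0.0700581048686653 hx now 75.50456309877754 turn [ 0.007 -0.008 14.461]
```

View pics/w9.png

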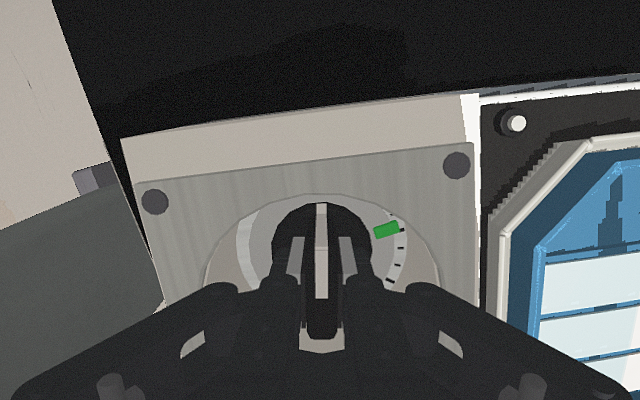

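Call:
{"method": "carry_out", "body": {
  "steps": [0,0,0,0,0,0.4,-1,0,0,0,0,0,0.8,-1,0,0,0,0,0,0.8,-1,0,0,0,0,0,0.8,-1,0,0,0,0,0,0.8,-1,0,0,0,0,0,0.8,-1,0,0,0,0,0,0.8,-1,0,0,0,0,0,0.8,-1,0,0,0,0,0,0.8,-1,0,0,0,0,0,0.8,-1,0,0,0,0,0,0.8,-1,0,0,0,0,0,0.8,-1,0,0,0,0,0,0.8,-1,0,0,0,0,0,0.8,-1,0,0,0,0,0,0.8,-1,0,0,0,0,0,0.8,-1,0,0,0,0,0,0.8,-1,0,0,0,0,0,0.8,-1,0,0,0,0,0,0.4,-1,0,0,0,0,0,0,-1]
}}

```text
time_s: 19.23
eef_pos: [506.2, 115.9, 53.7]
ee_rot: [0.001, 1.0, 0.029, 0.002]
force: [5.5, -7.5, -0.7]
grip_width: 0.133
```

Call:
{"method": "carry_out", "body": {
  "steps": [0,0,0,0,0,0,-1,0,0,0,0,0,0,-1]
}}

```text
time_s: 19.4
eef_pos: [506.2, 116.0, 53.7]
ee_rot: [0.001, 1.0, 0.03, 0.002]
force: [5.4, -8.3, -0.2]
grip_width: 0.133
```

```bash
python3 plan.py 505.3 117 53 3.2; python3 - <<'E'
from h import *
s=readout.sense();im=cams.capture('wrist')
import pickle;pickle.dump((s,im),open('w10.pkl','wb'))
cv2.imwrite('pics/w10.png',im[:,:,::-1])
E
```

```text
t 19.4 tcp [506.203 115.954  53.664] j [ 0.     0.513  1.718 -0.002  0.907  1.512] F [ 5.375 -8.294 -0.153] w 0.13349063103630807
shift cm [-0.084 -0.11   0.066] |d| 0.15333192419147124 hx now 3.4848252414202268 turn [ 0.023 -0.034  0.057]
```

View pics/w10.png

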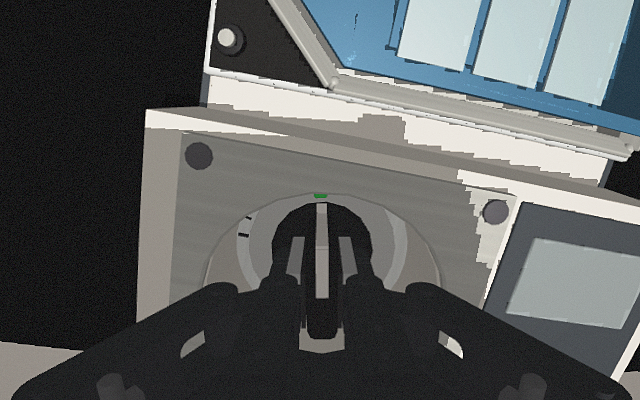

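The pointer (x=321) meets the green tab (x=320). I'll release and lift straight out.

Call:
{"method": "carry_out", "body": {
  "steps": [0,0,0,0,0,0,-0.3,0,0,0,0,0,0,-0.3,0,0,0,0,0,0,-0.3,0,0,0,0,0,0,-0.3,0,0,-0.5,0,0,0,-0.3,0,0,-1,0,0,0,-0.3,0,0,-1,0,0,0,-0.3,0,0,-1,0,0,0,-0.3,0,0,-1.5,0,0,0,-0.3,0,0,-2,0,0,0,-0.3,0,0,-2,0,0,0,-0.3,-1,0,-2,0,0,0,-0.3,-1,0,-2,0,0,0,-0.3,-1,0,-1,0,0,0,-0.3,0,0,0,0,0,0,-0.3,0,0,0,0,0,0,-0.3]
}}

```text
time_s: 20.78
eef_pos: [475.1, 115.4, 194.2]
ee_rot: [0.0, 1.0, 0.031, 0.001]
force: [0.8, -0.6, 0.3]
grip_width: 0.346
```

```bash
python3 - <<'E'
from h import *
import pickle
s=readout.sense();im=cams.capture('wrist');pickle.dump((s,im),open('w11.pkl','wb'))
print(s['time_s'],s['eef_pos'],s['grip_width'],s['force'])
cv2.imwrite('pics/w11.png',im[:,:,::-1])
crop(im,220,60,420,230,4,'pics/w11z.png')
E
```

```text
20.7833 [475.12408414 115.38018577 194.15287081] 0.34622993992594336 [ 0.84402885 -0.5917527   0.25712342]
```

View pics/w11.png

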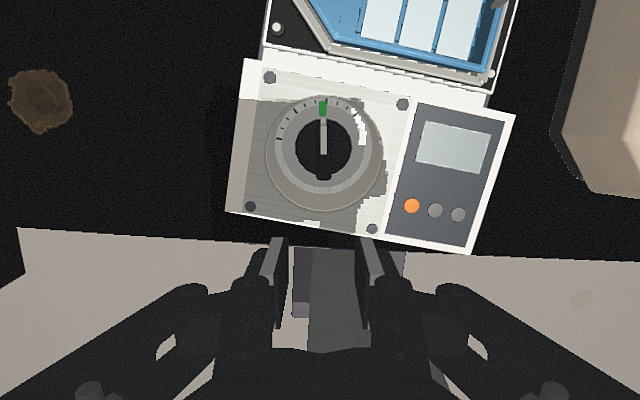

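View pics/w11z.png

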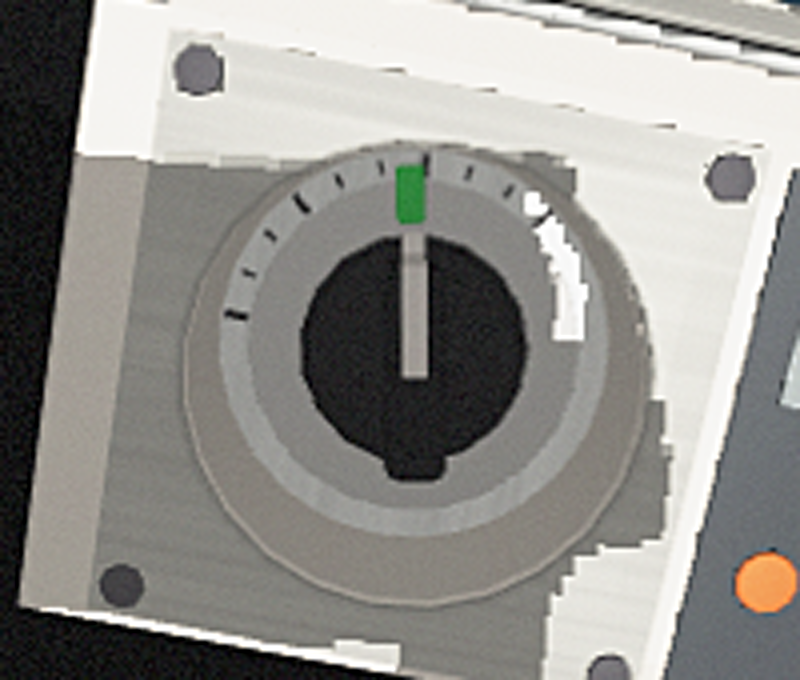

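The pointer is within about 0.02 rad of the tab, and the gripper is clear. One last check of the seated tray against the pan, and of the rest of the bench.

```bash
python3 - <<'E'
from h import *
import pickle
np.set_printoptions(suppress=True,precision=1)
s,im=pickle.load(open('w6.pkl','rb'))
m=np.zeros(im.shape[:2],np.uint8);m[140:245,308:334]=(im[140:245,308:334].max(2)<60)*255
n,l,st,ce=cv2.connectedComponentsWithStats(m);i=1+st[1:,4].argmax()
w=onz('wrist',np.argwhere(l==i)[:,::-1],121.5,s)[:,:2].astype(np.float32)
print(st[i],cv2.minAreaRect(w),'pan 625.8 68.5, heading 82.6')
im=cams.capture('top');crop(im,120,125,390,285,2.9,'pics/t11.png')
E
```

```text
[ 313  150   16   83 1146] ((626.6322631835938, 68.3133544921875), (63.49961853027344, 11.140095710754395), 82.52017974853516) pan 625.8 68.5, heading 82.6
```

View pics/t11.png

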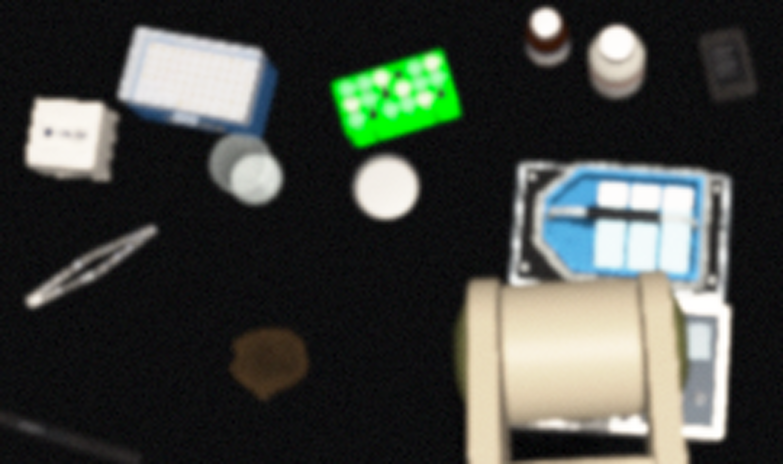

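The tray is within 1 mm and 0.1° of the pan, its size matches the seated height, and the loose items haven't moved. I'm handing the job in.

```bash
python3 -c "
from rig import finish_job
print(finish_job())"
```

```text
the job is handed in; nothing more can be done
None
```

The tray is seated in the pan the right way round and let go, and the knob's pointer is turned to the green tab. I handed the job in at about 21 s of the 54 s allowed; no verdict was reported.

- **Tray:** I gripped it by the bar, turned it about 112° clockwise and lowered it into the pan. The wrist force showed its weight coming off at the expected height. Afterwards the bar measured about 1 mm and 0.1° from the pan centre I had measured.
- **Knob:** I reached down through the guard opening with the fingers part closed and turned the knob about 72° clockwise. After release, the pointer was within about 0.02 rad of the tab (limit 0.12).
- **Forces:** I saw no sign of contact with the guard. While I held the knob at the end of the turn, the wrist read about 10 N sideways. I took this as a roughly 1 mm offset from the knob's axis, and it was gone after release.
- **Bench:** in the last top view the beaker, petri dish and rack looked unmoved, and the gripper was clear of everything.

No check failed. The only disagreements were 1–2 mm between the cameras on where the tray's bar was, which is within the calibration's accuracy.

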